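Hold down the recessed reset with the hanging reset key

ROBOT

A 7-joint arm with a two-finger parallel gripper is mounted at the origin on a cart in front of the work surface, level with it; the furniture and walls round the work are solid. World frame = base frame: x ahead of the robot, y to its left, z up, the work surface at z = 0. Lengths are in m, angles in rad, forces in N, time in s.
With the tool pointing down it reaches from about 0.4 to 0.9 m from the base axis. Payload 5.5 kg.
Tool frame: the origin (TCP) lies at the very end of the fingers, on their centre line; the grasp point (between the pads) lies 19 mm behind it; z points along the fingers, y is the direction in which the jaws open and shut (so a half turn about z gives the same grasp; the last joint's range is limited). The gripper opens to 92 mm and grips with 3 to 60 N. Pads are 19 mm wide; open, the fingers measure 130 mm over their backs; the gripper's body (75 mm by 190 mm) begins 47 mm behind the grasp point.
Start: joints at [-1.021, 0.501, -0.427, 1.55, 0.221, 1.138, -0.21], TCP at [0.184, 0.623, 0.227] pointing down, gripper open.
Joint ranges: [-2.88, 2.88], [-0.31, 2.03], [-1.54, 1.56], [0.2, 2.42], [-1.41, 4.55], [0.19, 2.02], [-2.57, 2.57]. Speed limits (rad/s): [2.57, 2.57, 3.14, 3.14, 3.14, 3.14, 3.14].

INTERFACE

Orientations are given as a unit quaternion [w, x, y, z].
In Python, from plant import ctrl gives the robot as it stands.
- The arm moves only by the tool arm_command, never from a script. Its argument "deltas" is one flat list of numbers, 7 for each row, row after row: the shift along the world's x, y, z in m, then the turn, a rotation vector about the world's x, y, z in rad, then the opening, from 0 (shut) to 1 (fully open). In form: [tx, ty, tz, ax, ay, az, grip, tx, ty, tz, ax, ay, az, grip, ...]. A call has 1 to 8 rows; each row is the pose to reach, as a shift and turn from the pose commanded when the call began; what a row does not reach only later rows make up. A row lasts 1/10 s, in which the tool goes at most 50 mm and 8.59 degrees, less where a joint would pass 70% of its speed; a pose out of reach is approached as far as the arm can. A call with a gripper value outside its range is refused whole. The fingers move at their own pace and stop on an object; the grip force is fixed at half the most. Time passes only in rows, so rows that repeat a pose let the fingers close. It gives the time, the measured TCP pose, the force and the opening at its end, in the units of the state.
- ctrl.get_state(): the state, without advancing time (a new reading comes with each control period).
- ctrl.capture(name): name is "scene" or "side" or "wrist"; returns a dict with "img" (480x640x3 uint8, blue, green, red), "range_z" (480x640 float32, m along the optical axis (not along the pixel's ray), 0 where there is no reading), "vfov" (degrees; the focal length in pixels is half the picture's height over the tangent of half this angle, whatever the lens; pixels are square), "cx", "cy" (the principal point, pixels), "position" and "attitude" of the camera in the world. Camera axes: x right, y down, z forward; pixel columns grow to the right and rows downward; lengths in m; the calibration is good to about 2 mm. A picture is of the moment at which its call begins.
- ctrl.sign_off(): hands the job in, once; it reports no verdict.
The state is a dict: "time_s": time; "joint_positions": joint angles; "qd": joint speeds; "joint_efforts": joint torques, N m; "position": TCP position; "eef_rot": TCP orientation; "ft_force": force on the tool from outside, world axes, zero at the start; "ft_torque": the same for the moment, N m; "finger_gap": finger opening in m.
Only numpy, scipy, OpenCV 4.12 (cv2) and the standard library are available. Lean on these libraries where they do the work, as an engineer would, in place of code of your own. Each camera call takes 0.05 s, during which the arm holds its last target. There are 200 camera calls.

TASK

The soldering control unit has tripped: lift the reset key up off its hooks, reach its tip down the hole of the square guard and press the reset button in there fully down. Finish while still gripping the key and holding the button down; do not press the button in the round guard, and leave the things lying about where they are.

Things in the scene. Friction and masses are not known exactly. Their poses are not given: they have to be found in the camera images.
- reset_key: the only stylus here, about 80 g. Origin: middle of its steel cross bar (6 mm thick, 78 mm long, along its y). Above the bar (+z) a square wooden grip 16x16 mm, faces along its x and y, 6 to 58 mm above the origin. Below, a round stem: 12 mm thick to 40 mm below the origin, then 7 mm thick, rounded end 90 mm below. Starts hanging upright in two hooks, origin about 128 mm above the bench
- key_grip (a point): point on the key's axis in the wooden grip, 40 mm above the cross bar: a good height to grip
- key_tip (a point): the lower end of the reset key's stem, 90 mm below the cross bar
- hook_stand: fixed stand: wooden foot 85x90x12 mm, two upright 6 mm steel wires at its back, bent forward (-x) into V-hooks 22 mm either side of the key (along y). Origin on the bench under the hanging key, z up. The key's cross bar lies in the V's; wires end 137 mm above the bench. The key comes off straight upward: clear of the hooks once raised 15 mm (30 mm to be safe), its tip above them once raised 100 mm
- control_unit: fixed grey control unit 112x152 mm, lid 45 mm above the bench; origin at the centre of its underside, z up, front with knob towards its -x. On its lid stand the two guards, 10 mm behind the middle and 40 mm to either side (its +y or -y)
- square_guard: the reset button's guard: a square block 38x38 mm. Black, 34 mm tall, fixed on the control unit's lid, left or right (varies); origin at the centre of its underside, 45 mm above the bench, z up. A vertical round hole of 14 mm diameter runs down its middle; the top of the white plunger in it lies 24 mm below the mouth when not pressed
- square_guard_mouth (a point): centre of the hole's mouth on top of the square guard, 79 mm above the bench
- square_plunger (a joint): the reset plunger in the square guard: 0 released, 0.006 m fully down (travel 6 mm straight down). A spring pushes it back: it takes 1.8 N to start it and 5.4 N to have it fully down against a hard stop
- round_guard: guard of another button, not to be pressed: a round turret of 40 mm diameter. Black, 34 mm tall, fixed on the control unit's lid, left or right (varies); origin at the centre of its underside, 45 mm above the bench, z up. A vertical round hole of 14 mm diameter runs down its middle; the top of the white plunger in it lies 24 mm below the mouth when not pressed
- round_plunger (a joint): the other plunger, in the round guard: 0 released, 0.006 m fully down, same spring; to be left alone
- setting_block: bystander, loose: plain wooden block, 32x60x22 mm; origin at the centre of its underside
- eraser: bystander, loose: eraser in its sleeve, 19x42x12 mm; origin at the centre of its underside
- cup_nails: bystander, loose: clear plastic pot holding nails, 107 mm across the rim, 98 mm tall; origin at the centre of its underside
- cup_glass: bystander, loose: clear plastic pot holding glass chips, 101 mm across the rim, 90 mm tall; origin at the centre of its underside
- mask_tape: bystander, loose: roll of masking tape lying flat, 93 mm across, 19 mm tall; origin at the centre of its underside
There are look-alikes about, which are no part of the job. Leave any green look-alike of the reset_key alone.

How it is judged:
By the outcome, as a careful person would: the job done as asked, in the order asked, and still so for the second after the job is handed in, while the arm keeps its last pose, push and grip.
It also fails if it takes over 40 s, if anything falls off the work surface, if the arm or the gripper's body presses on something with over 40 N, if the wrist force passes 120 N, or if a joint passes its speed limit or range.

## Working session

There is one attempt and no reset: what is moved stays moved. The work goes in short steps, Python scripts to look and compute and a tool call to move; the robot and the scene stay as the last step left them, time stands still between calls to the robot, and variables do not carry over. Pictures are saved under pics/ and viewed, about 8 in all and at most 12, crops included, and the job is handed in when it is done.

Besides the shell and the picture viewer there is one more tool, called after "Call:" by a JSON object that holds its "fn" and its "kwargs", one argument or row to a line. arm_command: Moves the arm, as the interface text tells. Its arguments: {"type":"object","properties":{"deltas":{"type":"array","items":{"type":"number"}}},"required":["deltas"]}

```bash
mkdir -p pics; cat > h.py <<'E'
import numpy as np, cv2, pickle
from scipy.spatial.transform import Rotation as R
from plant import ctrl
def rot(a):
    a=np.array(a,float)
    return a if a.shape==(3,3) else R.from_quat([a[1],a[2],a[3],a[0]]).as_matrix()
def cap(n,f):
    c=ctrl.capture(n); cv2.imwrite(f'pics/{f}.png',c['img']); pickle.dump(c,open(f'{f}.pkl','wb')); return c
def load(f): return pickle.load(open(f'{f}.pkl','rb'))
def foc(c): return 240/np.tan(np.radians(c['vfov'])/2)
def ray(c,u,v):
    f=foc(c); d=np.array([(u-c['cx'])/f,(v-c['cy'])/f,1]); return np.array(c['position']),rot(c['attitude'])@d
def pt(c,u,v):
    o,d=ray(c,u,v); return o+d*c['range_z'][int(round(v)),int(round(u))]
def cloud(c):
    f=foc(c); v,u=np.mgrid[:480,:640]; z=c['range_z']
    P=np.stack([(u-c['cx'])/f*z,(v-c['cy'])/f*z,z],-1)@rot(c['attitude']).T+np.array(c['position'])
    P[z==0]=np.nan; return P
def tri(*obs):
    A=np.zeros((3,3));b=np.zeros(3)
    for c,u,v in obs:
        o,d=ray(c,u,v); d/=np.linalg.norm(d); M=np.eye(3)-np.outer(d,d); A+=M;b+=M@o
    return np.linalg.solve(A,b)
def proj(c,p):
    q=rot(c['attitude']).T@(np.array(p)-c['position']); f=foc(c); return c['cx']+f*q[0]/q[2],c['cy']+f*q[1]/q[2]
def crop(c,x,y,w,h,s,f):
    cv2.imwrite(f'pics/{f}.png',cv2.resize(c['img'][y:y+h,x:x+w],None,fx=s,fy=s,interpolation=cv2.INTER_CUBIC))
E
python3 - <<'E'
from h import *
for n in ['scene','side','wrist']:
    c=cap(n,n+'0'); print(n,c['vfov'],c['cx'],c['cy'],c['position'],rot(c['attitude']).round(3).tolist())
print(ctrl.get_state())
E
```

```text
scene 50.838888557848 318.1100352638017 236.38529245432673 [ 0.09401374 -0.37653827  0.5304459 ] [[0.76, -0.308, 0.573], [-0.65, -0.379, 0.659], [0.014, -0.873, -0.488]]
side 54.119001915374 310.56014164260995 234.41333583647784 [ 0.58808404 -0.50636897  0.6960445 ] [[1.0, 0.021, -0.019], [0.028, -0.652, 0.758], [0.003, -0.758, -0.652]]
wrist 63.0027010018702 311.17529854750774 238.84589454204362 [0.11628977 0.64316291 0.38284689] [[0.283, 0.926, 0.251], [0.959, -0.273, -0.075], [-0.001, 0.262, -0.965]]
{'time_s': 0.15, 'joint_positions': array([-1.02079164,  0.50163097, -0.4268262 ,  1.55115296,  0.22082225,
        1.13829337, -0.21032532]), 'qd': array([ 0.00092258, -0.00309726, -0.00130421, -0.00434   , -0.00020225,
       -0.00051732,  0.00101195]), 'joint_efforts': array([-6.95865296e-03, -5.67102993e+01, -5.82555860e+00, -2.79451114e+01,
       -6.88273134e-02,  2.65618775e-02,  1.03830901e-04]), 'position': array([0.18377412, 0.62295218, 0.22594103]), 'eef_rot': array([-1.22857657e-04,  1.42906157e-01,  9.89735983e-01, -7.06460759e-04]), 'ft_force': array([-0.47257862,  0.01117537,  0.02958565]), 'ft_torque': array([-0.05348652, -0.00854266,  0.02230797]), 'finger_gap': 0.091865041912656}
```

View pics/scene0.png

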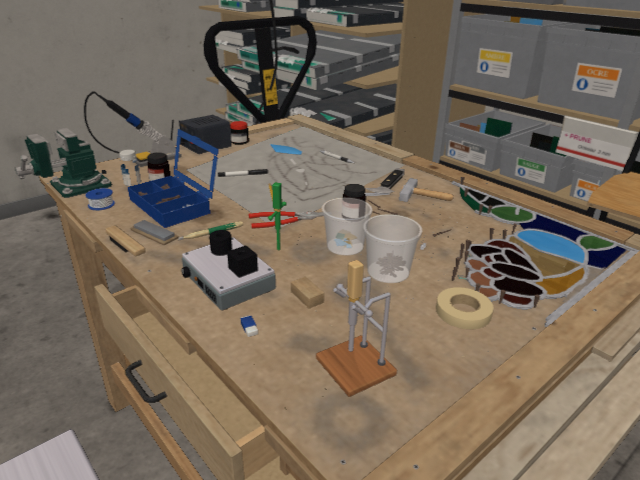

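View pics/side0.png

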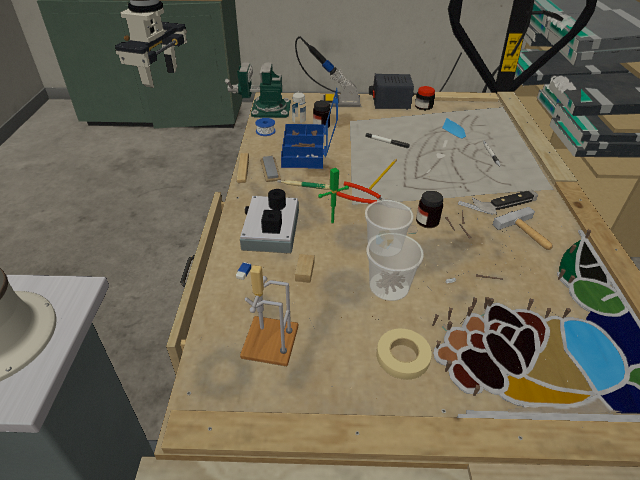

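The scene view shows the wooden-grip key hanging in the hook stand at scene (355,285) and side (257,280). The only look-alike is the green stylus at scene (278,215), side (334,190), which I leave alone. The guards are at scene (220,242), which looks round, and (243,261), which looks square. Next I'll check both in close crops.

```bash
python3 - <<'E'
from h import *
a=load('scene0');b=load('side0')
A=cv2.resize(a['img'][220:400,170:410],None,fx=3.3,fy=3.3,interpolation=cv2.INTER_CUBIC);cv2.imwrite('pics/cs.png',A)
B=cv2.resize(b['img'][180:370,230:330],None,fx=3.1,fy=3.1,interpolation=cv2.INTER_CUBIC)
B=cv2.resize(b['img'][180:370,225:325],None,fx=3.1,fy=3.1,interpolation=cv2.INTER_CUBIC);cv2.imwrite('pics/cd.png',B)
for n,c in (('scene',a),('side',b)):
    P=cloud(c); z=P[...,2]; im=c['img'].astype(int)
    print(n,'bench z',np.nanmedian(P[300:320,560:600,2]) )
    m=(im.max(-1)<60)&(z>.06)&(z<.1)&(P[...,0]>.2)&(P[...,0]<.8)&(abs(P[...,1])<.6)
    # top faces of guards
    t=m&(abs(z-.079)<.004)
    k,l,s,_=cv2.connectedComponentsWithStats(t.astype(np.uint8))
    for i in range(1,k):
        if s[i,4]>20: q=P[l==i]; print('guardtop',s[i],q.mean(0).round(4),q.min(0).round(4),q.max(0).round(4))
    g=(z>.13)&(z<.2)&(P[...,1]>-.5)&(P[...,1]<.4)&(P[...,0]>.2)&(P[...,0]<.7)
    k,l,s,_=cv2.connectedComponentsWithStats(g.astype(np.uint8))
    for i in range(1,k):
        if s[i,4]>20: q=P[l==i]; print('tall',s[i],q.mean(0).round(4),q.min(0).round(4),q.max(0).round(4))
    lid=(abs(z-.045)<.003)&(P[...,1]>-.3)&(P[...,1]<.6)&(P[...,0]<.65)&(P[...,0]>.2)
    k,l,s,_=cv2.connectedComponentsWithStats(lid.astype(np.uint8))
    i=1+s[1:,4].argmax(); q=P[l==i]; print('lid',s[i],cv2.minAreaRect(q[:,:2].astype(np.float32)))
E
```

```text
scene bench z 0.018230206784295766
guardtop [210 230  21  13 199] [0.4869 0.3488 0.0786] [0.4688 0.3296 0.0751] [0.5057 0.3711 0.0816]
guardtop [227 246  30  18 289] [0.4824 0.2697 0.0787] [0.4645 0.2504 0.075 ] [0.5031 0.2938 0.0814]
tall [272 182  10  12 102] [0.6136 0.3433 0.1412] [0.6063 0.3364 0.1306] [0.6245 0.3531 0.1491]
tall [337 260  36  55 726] [0.4896 0.0023 0.1569] [ 0.4801 -0.0332  0.1302] [0.5366 0.0408 0.1881]
tall [334 288   7   5  26] [0.4814 0.0293 0.1343] [0.4778 0.0275 0.1309] [0.487  0.0328 0.1386]
tall [366 292  25  14 123] [ 0.5117 -0.02    0.135 ] [ 0.4923 -0.0248  0.1305] [ 0.5317 -0.014   0.1383]
tall [352 305   7   6  30] [ 0.4741 -0.0139  0.1342] [ 0.4708 -0.0159  0.1302] [ 0.4796 -0.0106  0.1374]
lid [ 183  245   92   48 1708] ((0.47616642713546753, 0.3105177879333496), (0.15174855291843414, 0.10911337286233902), 86.8928451538086)
side bench z 0.0018275251077455312
guardtop [268 189  17  11 128] [0.4885 0.3498 0.0778] [0.4699 0.329  0.0753] [0.5065 0.3708 0.0808]
guardtop [262 210  19  13 195] [0.4845 0.2709 0.0778] [0.4658 0.2511 0.0751] [0.5032 0.2933 0.0808]
tall [330 168   9  11  81] [0.616  0.3433 0.1409] [0.6073 0.3346 0.1304] [0.6248 0.3548 0.1488]
tall [250 265  17  31 348] [0.4917 0.0016 0.1632] [ 0.4815 -0.0052  0.13  ] [0.5002 0.0411 0.1876]
tall [267 280  22   7  81] [0.5213 0.0236 0.1344] [0.503  0.0189 0.13  ] [0.5381 0.0287 0.1381]
tall [245 297   6   6  23] [ 0.476  -0.0134  0.1333] [ 0.4722 -0.0163  0.1301] [ 0.4803 -0.0098  0.1369]
tall [249 301   7  11  31] [ 0.4858 -0.0258  0.131 ] [ 0.4803 -0.0338  0.13  ] [ 0.4888 -0.0145  0.1337]
tall [258 300  25   8  93] [ 0.5139 -0.0199  0.1346] [ 0.493  -0.0255  0.1303] [ 0.5315 -0.0136  0.1382]
lid [ 241  196   57   45 1319] ((0.47623303532600403, 0.31207501888275146), (0.15175341069698334, 0.1081051230430603), 86.70270538330078)
```

View pics/cs.png

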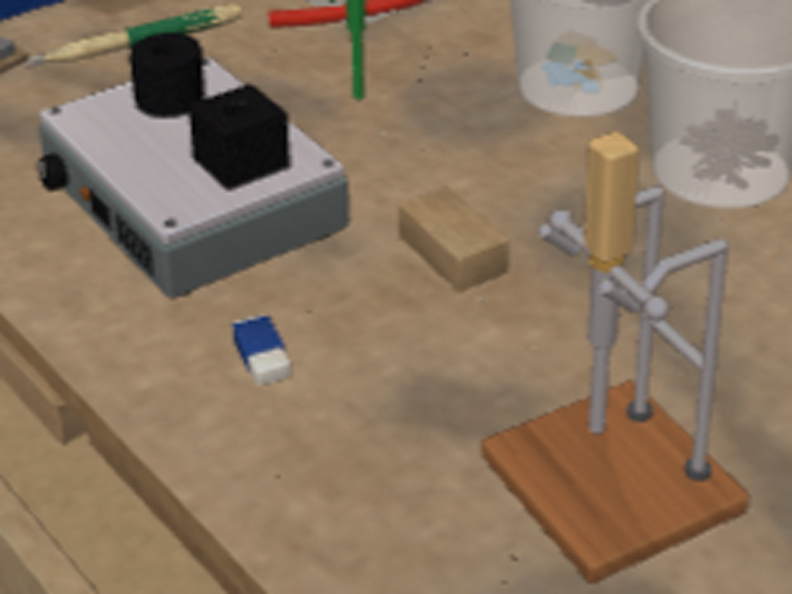

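View pics/cd.png

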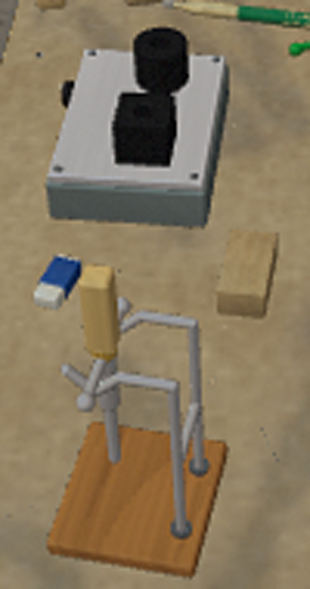

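The crops show the key's square wooden grip at scene (355,283), with the stem hanging in the hooks. The nearer guard at scene (243,258) is the square block and the far one at (220,243) is the round turret. Next I'll work out the yaws and then the first move.

```bash
python3 - <<'E'
from h import *
s=ctrl.get_state(); print(rot(s['eef_rot']).round(3))
for n in ('scene0','side0'):
    c=load(n);P=cloud(c);z=P[...,2]
    m=(abs(P[...,0]-.5)<.1)&(abs(P[...,1])<.1)
    f=m&(abs(z-.012)<.003); k,l,st,_=cv2.connectedComponentsWithStats(f.astype(np.uint8)); f=l==1+st[1:,4].argmax()
    print(n,'foot',cv2.minAreaRect(P[f][:,:2].astype(np.float32)))
    t=m&(z>.183); print('top',P[t].mean(0).round(4),t.sum(),z[t].max(), np.argwhere(t).mean(0)[::-1])
    im=c['img'].astype(int); g=m&(z>.14)&(im[...,2]-im[...,0]>40)
    print('grip',P[g].min(0).round(4),P[g].max(0).round(4),z[g].max())
# triangulate corners of crops: grip top centre, bar ends
a=load('scene0');b=load('side0')
S=lambda u,v:(a,170+(u+.5)/3.3-.5,220+(v+.5)/3.3-.5)
D=lambda u,v:(b,225+(u+.5)/3.1-.5,180+(v+.5)/3.1-.5)
for n,p,q in (('griptop',(613,143),(99,268)),('bar near end',(655,308),(86,402)),('sq mouth',(240,108),(145,111)),('rd mouth',(168,47),(162,44))):
    print(n,tri(S(*p),D(*q)).round(4))
E
```

```text
[[-0.959  0.283 -0.   ]
 [ 0.283  0.959 -0.001]
 [ 0.    -0.001 -1.   ]]
scene0 foot ((0.5023335814476013, 0.004348203539848328), (0.09156377613544464, 0.08617700636386871), 80.15072631835938)
top [0.4889 0.0033 0.1856] 95 0.18809035111332117 [355.84210526 264.22105263]
grip [ 0.4807 -0.0047  0.1401] [0.4973 0.0143 0.1881] 0.18809035111332117
side0 foot ((0.5027721524238586, 0.004279237240552902), (0.09189499169588089, 0.08464818447828293), 81.1259994506836)
top [0.4907 0.0039 0.185 ] 72 0.18763635550080704 [255.56944444 268.93055556]
grip [ 0.4815 -0.0052  0.1404] [0.4992 0.0151 0.1876] 0.18763635550080704
griptop [0.4919 0.008  0.1853]
bar near end [ 0.4852 -0.0276  0.1276]
sq mouth [0.4852 0.271  0.0791]
rd mouth [0.4901 0.3505 0.079 ]
```

Call:
{"fn": "arm_command", "kwargs": {
  "deltas": [0.02,-0.035,0.03,0,0,0.02,1,0.04,-0.075,0.055,0,0,0.04,1,0.06,-0.115,0.08,0,0,0.06,1,0.08,-0.155,0.105,0,0,0.08,1,0.1,-0.2,0.114,0,0,0.1,1,0.12,-0.24,0.114,0,0,0.122,1,0.14,-0.285,0.114,0,0,0.122,1,0.16,-0.325,0.114,0,0,0.122,1]
}}

```text
time_s: 0.95
position: [0.3444, 0.296, 0.3409]
eef_rot: [0.0, 0.083, 0.997, 0.0]
ft_force: [1.3, -0.2, -0.2]
finger_gap: 0.0917
```

Call:
{"fn": "arm_command", "kwargs": {
  "deltas": [0.02,-0.04,0,0,0,0,1,0.04,-0.08,0,0,0,0,1,0.06,-0.12,0,0,0,0,1,0.08,-0.16,0,0,0,0,1,0.1,-0.2,0,0,0,0,1,0.125,-0.245,0,0,0,0,1,0.146,-0.288,0,0,0,0,1,0.146,-0.288,0,0,0,0,1]
}}

```text
time_s: 1.75
position: [0.4915, 0.0028, 0.3404]
eef_rot: [0.0, 0.088, 0.996, -0.002]
ft_force: [-0.4, 0.0, 0.0]
finger_gap: 0.0919
```

```bash
python3 - <<'E'
from h import *
c=cap('wrist','w1'); s=ctrl.get_state(); print(s['position'],rot(s['eef_rot'])[:,1],s['joint_positions'].round(2))
print(c['position'],proj(c,[.49,.006,.186]))
u,v=map(int,proj(c,[.49,.006,.15])); 
P=cloud(c);z=P[...,2]; im=c['img'].astype(int)
t=(abs(z-.186)<.004)&(abs(P[...,0]-.49)<.03)&(abs(P[...,1])<.04)
print('top',t.sum(),P[t].mean(0),cv2.minAreaRect(P[t][:,:2].astype(np.float32)))
x0=max(0,min(u-130,380));y0=max(0,min(v-100,280));print(x0,y0)
crop(c,x0,y0,260,200,3,'w1c')
E
```

```text
[0.4903818  0.00672687 0.34025129] [ 0.17101316  0.98526815 -0.00108404] [-0.12  0.08  0.05  1.8  -0.    1.26  1.33]
[0.42210607 0.01571622 0.49739667] (np.float64(314.75852792012836), np.float64(219.2783788348729))
top 348 [0.4901256  0.00607891 0.18481578] ((0.49033936858177185, 0.006141971796751022), (0.014833556488156319, 0.015382383950054646), 80.24430847167969)
184 110
```

View pics/w1c.png

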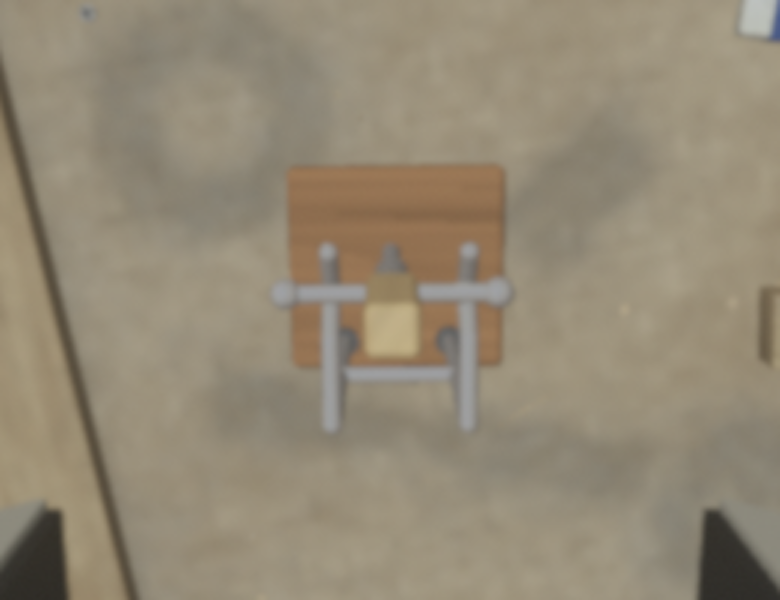

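The key top is at (0.490, 0.006, 0.185) with its faces square to the jaws, agreeing with the scene and side views. I'll descend and close.

Call:
{"fn": "arm_command", "kwargs": {
  "deltas": [0,0,-0.04,0,0,0,1,0,0,-0.08,0,0,0,1,0,0,-0.12,0,0,0,1,0,0,-0.15,0,0,0,1,0,0,-0.175,0,0,0,1,0,0,-0.19,0,0,0,1,0,0,-0.19,0,0,0,1,0,0,-0.19,0,0,0,1]
}}

```text
time_s: 2.6
position: [0.4896, 0.0115, 0.151]
eef_rot: [-0.0, 0.082, 0.997, 0.0]
ft_force: [0.9, 0.1, 0.1]
finger_gap: 0.0918
```

```bash
python3 - <<'E'
from h import *
s=ctrl.get_state(); print(s['position'],s['ft_force'],s['finger_gap'])
E
```

```text
[0.48959194 0.01153489 0.15095131] [0.87684933 0.09862152 0.12121586] 0.09180374178873679
```

Call:
{"fn": "arm_command", "kwargs": {
  "deltas": [0,0,0,0,0,0,0.5,0,0,0,0,0,0,0.3,0,0,0,0,0,0,0.2,0,0,0,0,0,0,0,0,0,0,0,0,0,0,0,0,0,0,0,0,0,0,0,0,0,0,0,0]
}}

```text
time_s: 3.3
position: [0.4898, 0.0104, 0.1507]
eef_rot: [-0.0, 0.082, 0.997, 0.0]
ft_force: [0.0, 0.1, -0.9]
finger_gap: 0.0403
```

The jaws are still open at 40 mm and y is about 4 mm off, so I'll centre before they touch.

Call:
{"fn": "arm_command", "kwargs": {
  "deltas": [0,-0.0044,0,0,0,0,0.4,0,-0.0044,0,0,0,0,0.4,0,-0.0044,0,0,0,0,0.4]
}}

```text
time_s: 3.6
position: [0.4898, 0.0058, 0.1507]
eef_rot: [-0.0, 0.083, 0.997, -0.0]
ft_force: [0.5, 0.1, -0.1]
finger_gap: 0.0366
```

Call:
{"fn": "arm_command", "kwargs": {
  "deltas": [0,0,0,0,0,0,0,0,0,0,0,0,0,0,0,0,0,0,0,0,0,0,0,0,0,0,0,0,0,0,0,0,0,0,0,0,0,0,0,0,0,0]
}}

```text
time_s: 4.2
position: [0.4898, 0.006, 0.1507]
eef_rot: [-0.0, 0.082, 0.997, -0.0]
ft_force: [-1.2, 0.1, 0.7]
finger_gap: 0.0159
```

Call:
{"fn": "arm_command", "kwargs": {
  "deltas": [0,0,0.01,0,0,0,0,0,0,0.025,0,0,0,0,0,0,0.045,0,0,0,0,0,0,0.065,0,0,0,0,0,0,0.085,0,0,0,0,0,0,0.105,0,0,0,0,0,0,0.12,0,0,0,0,0,0,0.12,0,0,0,0]
}}

```text
time_s: 5.0
position: [0.4913, 0.0062, 0.2735]
eef_rot: [0.002, 0.082, 0.997, 0.0]
ft_force: [0.7, 0.6, -0.2]
finger_gap: 0.0155
```

```bash
python3 - <<'E'
from h import *
s=ctrl.get_state(); print(s['position'],s['ft_force'],s['finger_gap'],s['joint_positions'].round(2))
a=cap('scene','s2');b=cap('side','d2')
p=s['position']
for c,n in ((a,'s'),(b,'d')):
    print(n,proj(c,p),proj(c,p+[0,0,-.111]))
ua,va=map(int,proj(a,p+[0,0,-.05]));ub,vb=map(int,proj(b,p+[0,0,-.05]))
A=a['img'][va-70:va+70,ua-50:ua+50];B=b['img'][vb-70:vb+70,ub-50:ub+50]
print(ua,va,ub,vb)
cv2.imwrite('pics/lift.png',cv2.resize(np.hstack([A,B]),None,fx=4,fy=4,interpolation=cv2.INTER_CUBIC))
E
```

```text
[0.49133697 0.00617768 0.27345785] [ 0.69122232  0.64052529 -0.20441188] 0.015536956866427622 [-0.11  0.13  0.05  1.9  -0.01  1.1   1.35]
s (np.float64(359.327189032089), np.float64(200.52377500899124)) (np.float64(354.7470107871817), np.float64(277.6872001031765))
d (np.float64(251.63509496917797), np.float64(223.46430294686203)) (np.float64(257.1886964059261), np.float64(278.103656373697))
357 236 254 249
```

View pics/lift.png

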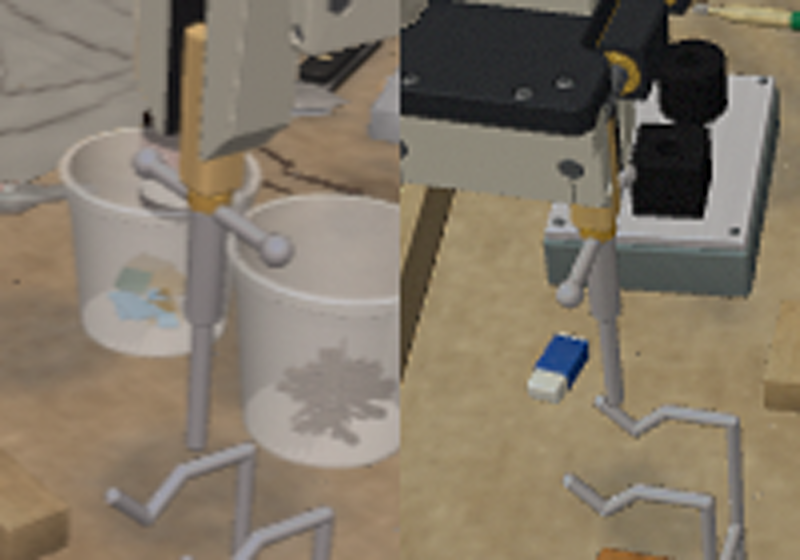

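```bash
python3 - <<'E'
from h import *
a=load('s2');b=load('d2')
S=lambda u,v:(a,307+(u+.5)/4-.5,166+(v+.5)/4-.5)
D=lambda u,v:(b,204+(u-400+.5)/4-.5,179+(v+.5)/4-.5)
for n,p,q in (('tip',(198,449),(615,404)),('shoulder',(204,323),(606,317)),('bar',(208,205),(597,240)),):
    x=tri(S(*p),D(*q)); print(n,x.round(4),(x-ctrl.get_state()['position']).round(4),[np.round(np.array(proj(o[0],x))-o[1:],2) for o in (S(*p),D(*q))])
print(ctrl.get_state()['position'],rot(ctrl.get_state()['eef_rot']).round(4))
E
```

```text
tip [0.4919 0.0037 0.1625] [ 0.0021 -0.0024 -0.1084] [array([0.25, 0.43]), array([-0.01, -0.41])]
shoulder [0.4918 0.0041 0.2096] [ 0.002  -0.002  -0.0613] [array([0.38, 0.68]), array([-0.03, -0.65])]
bar [0.4914 0.004  0.25  ] [ 0.0016 -0.0021 -0.0209] [array([0.95, 1.72]), array([-0.12, -1.65])]
[0.48979403 0.00609107 0.27087055] [[-9.865e-01  1.640e-01  6.000e-04]
 [ 1.640e-01  9.865e-01  1.000e-04]
 [-5.000e-04  2.000e-04 -1.000e+00]]
```

The key is held upright, with the tip at about (0.491, 0.005, 0.161), clear of the hooks. Next I'll carry it over the square guard.

Call:
{"fn": "arm_command", "kwargs": {
  "deltas": [0,0.035,0,0,0,0,0,-0.001,0.08,0,0,0,0,0,-0.002,0.125,0,0,0,0,0,-0.003,0.17,0,0,0,0,0,-0.005,0.215,0,0,0,0,0,-0.006,0.25,0,0,0,0,0,-0.006,0.2655,0,0,0,0,0,-0.006,0.2655,0,0,0,0,0]
}}

```text
time_s: 5.9
position: [0.4825, 0.2737, 0.2694]
eef_rot: [-0.001, 0.08, 0.997, -0.0]
ft_force: [-0.8, -0.9, -1.2]
finger_gap: 0.016
```

Call:
{"fn": "arm_command", "kwargs": {
  "deltas": [0,0,-0.02,0,0,0,0,0,0,-0.04,0,0,0,0,0,0,-0.052,0,0,0,0,0,0,-0.052,0,0,0,0,0,0,-0.052,0,0,0,0]
}}

```text
time_s: 6.4
position: [0.4842, 0.2705, 0.2189]
eef_rot: [-0.0, 0.083, 0.997, -0.0]
ft_force: [0.7, 0.1, -1.2]
finger_gap: 0.0162
```

```bash
python3 - <<'E'
from h import *
a=cap('scene','s3');b=cap('side','d3')
s=ctrl.get_state(); print(s['position'],s['ft_force'],s['finger_gap'],rot(s['eef_rot'])[:,2],s['time_s'])
p=s['position']
for c,n in ((a,'s'),(b,'d')): print(n,proj(c,p+[0,0,-.111]),proj(c,[.4845,.2708,.079]))
A=a['img'][205:285,215:275];B=b['img'][160:240,245:305]
cv2.imwrite('pics/over.png',cv2.resize(np.hstack([A,B]),None,fx=6,fy=6,interpolation=cv2.INTER_CUBIC))
E
```

```text
[0.48463792 0.27141958 0.21975711] [ 0.07479656 -0.01173587 -0.38191228] 0.016099995889373105 [ 1.46931960e-03  7.23578685e-04 -9.99998659e-01] 6.5
s (np.float64(241.16363552709402), np.float64(237.8091823318166)) (np.float64(242.33451197721524), np.float64(253.01723702705223))
d (np.float64(270.43790332769044), np.float64(203.7573919432314)) (np.float64(271.08481707713634), np.float64(215.20312787372097))
```

View pics/over.png

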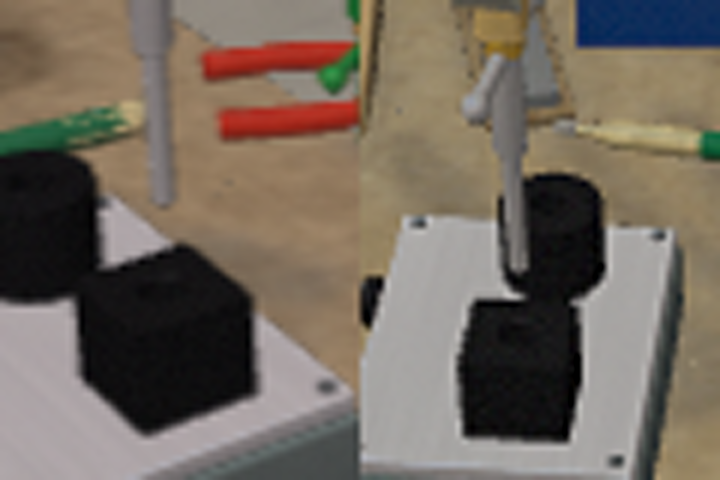

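```bash
python3 - <<'E'
from h import *
a=load('s3');b=load('d3');o=[]
for c,x,y in ((a,220,230),(b,252,192)):
    I=(255*(c['img'][y:y+44,x:x+40]/255.)**.35).astype(np.uint8)
    I=cv2.resize(I,None,fx=10,fy=10,interpolation=cv2.INTER_CUBIC)
    o.append(I)
cv2.imwrite('pics/gam.png',np.hstack(o))
E
```

```text
(no output)
```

View pics/gam.png

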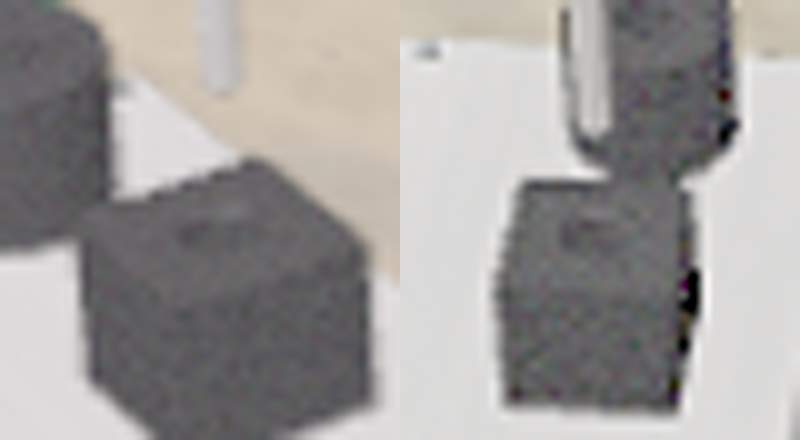

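```bash
python3 - <<'E'
from h import *
a=load('s3');b=load('d3')
S=lambda u,v:(a,220+(u+.5)/10-.5,230+(v+.5)/10-.5)
D=lambda u,v:(b,252+(u-400+.5)/10-.5,192+(v+.5)/10-.5)
for n,p,q in (('tip',(222,93),(594,136)),('mouth diag',(225.6,227.5),(601.6,230.8)),('hole',(217,226),(588,235))):
    x=tri(S(*p),D(*q)); print(n,x.round(4),[np.round(np.array(proj(o[0],x))-o[1:],2) for o in (S(*p),D(*q))])
P=cloud(b);z=P[...,2]
for n,c in (('s',a),('d',b)):
    P=cloud(c); m=(P[...,2]>.115)&(P[...,2]<.15)&(abs(P[...,0]-.485)<.012)&(abs(P[...,1]-.271)<.012)
    print(n,m.sum(),P[m].mean(0),P[m].min(0),P[m].max(0))
E
```

```text
tip [0.4856 0.2709 0.1061] [array([0.13, 0.25]), array([-0.02, -0.23])]
mouth diag [0.4856 0.2731 0.0788] [array([0.02, 0.05]), array([-0.  , -0.04])]
hole [0.4829 0.2709 0.0804] [array([0.24, 0.44]), array([-0.04, -0.41])]
s 77 [0.48425819 0.26783273 0.13233189] [0.48081785 0.26440145 0.11514791] [0.48884764 0.271966   0.14892803]
d 48 [0.48586057 0.26822403 0.13191081] [0.48231798 0.26417    0.11601906] [0.48920125 0.2729101  0.14922626]
```

Tip and hole agree to about 1 mm in both views, against 3.5 mm clearance. I'll nudge x by -1 mm and enter slowly.

Call:
{"fn": "arm_command", "kwargs": {
  "deltas": [-0.001,0,-0.012,0,0,0,0,-0.001,0,-0.02,0,0,0,0,-0.001,0,-0.026,0,0,0,0,-0.001,0,-0.031,0,0,0,0,-0.001,0,-0.035,0,0,0,0,-0.001,0,-0.035,0,0,0,0]
}}

```text
time_s: 7.1
position: [0.4825, 0.2714, 0.183]
eef_rot: [-0.001, 0.082, 0.997, -0.0]
ft_force: [0.7, -0.1, -1.2]
finger_gap: 0.0158
```

Call:
{"fn": "arm_command", "kwargs": {
  "deltas": [0,0,-0.004,0,0,0,0,0,0,-0.008,0,0,0,0,0,0,-0.011,0,0,0,0,0,0,-0.011,0,0,0,0,0,0,-0.011,0,0,0,0]
}}

```text
time_s: 7.6
position: [0.4828, 0.2716, 0.1727]
eef_rot: [-0.0, 0.082, 0.997, -0.0]
ft_force: [-1.0, 0.3, -0.4]
finger_gap: 0.0158
```

No contact force even though the tip is well below mouth height, so it is in the hole. I'll press in small steps.

Call:
{"fn": "arm_command", "kwargs": {
  "deltas": [0,0,-0.003,0,0,0,0,0,0,-0.006,0,0,0,0,0,0,-0.008,0,0,0,0,0,0,-0.008,0,0,0,0,0,0,-0.008,0,0,0,0]
}}

```text
time_s: 8.1
position: [0.4831, 0.2717, 0.165]
eef_rot: [0.0, 0.082, 0.997, 0.0]
ft_force: [0.6, -1.9, 3.3]
finger_gap: 0.0159
```

```bash
python3 - <<'E'
from h import *
for i in range(5): ctrl.capture('side'); s=ctrl.get_state(); print(s['position'].round(4),s['ft_force'].round(2),s['finger_gap'])
E
```

```text
[0.4831 0.2717 0.165 ] [-0.88  0.33  1.77] 0.015820104383406978
[0.4831 0.2717 0.165 ] [1.08 0.18 2.46] 0.015934544416598945
[0.483  0.2717 0.165 ] [0.57 0.63 2.61] 0.015809515743617462
[0.483  0.2717 0.165 ] [ 0.05 -0.35  2.5 ] 0.015904165755046384
[0.483  0.2717 0.1649] [0.39 0.2  1.88] 0.015762804273636948
```

Call:
{"fn": "arm_command", "kwargs": {
  "deltas": [0,0,-0.002,0,0,0,0,0,0,-0.002,0,0,0,0,0,0,-0.002,0,0,0,0]
}}

```text
time_s: 8.65
position: [0.4831, 0.2717, 0.1629]
eef_rot: [0.0, 0.082, 0.997, 0.0]
ft_force: [0.4, 0.9, 3.8]
finger_gap: 0.0155
```

Call:
{"fn": "arm_command", "kwargs": {
  "deltas": [0,0,-0.002,0,0,0,0,0,0,-0.002,0,0,0,0,0,0,-0.002,0,0,0,0]
}}

```text
time_s: 8.95
position: [0.483, 0.2717, 0.1609]
eef_rot: [0.0, 0.082, 0.997, 0.0]
ft_force: [0.3, 0.0, 3.8]
finger_gap: 0.0157
```

Call:
{"fn": "arm_command", "kwargs": {
  "deltas": [0,0,-0.002,0,0,0,0,0,0,-0.002,0,0,0,0,0,0,-0.002,0,0,0,0]
}}

```text
time_s: 9.25
position: [0.4835, 0.2718, 0.1604]
eef_rot: [0.001, 0.082, 0.997, 0.0]
ft_force: [-1.6, -2.0, 15.4]
finger_gap: 0.0161
```

```bash
python3 - <<'E'
from h import *
for i in range(5): ctrl.capture('side'); s=ctrl.get_state(); print(s['position'].round(4),s['ft_force'].round(2),s['finger_gap'])
E
```

```text
[0.4835 0.2719 0.1604] [-1.65 -1.3  14.66] 0.015628704623893982
[0.4835 0.2718 0.1604] [-2.26 -2.19 13.73] 0.015964482614960036
[0.4835 0.2718 0.1604] [-1.45 -1.99 14.03] 0.015650611086206568
[0.4835 0.2718 0.1604] [-2.09 -1.03 13.28] 0.01619706402062933
[0.4835 0.2718 0.1604] [-2.12 -2.24 14.06] 0.015625137366525606
```

The force ramped as the spring should, then rose steeply to a steady 14 N about 6 mm after contact, which fits the hard stop. One last look before handing in.

```bash
python3 - <<'E'
from h import *
a=cap('scene','s4');b=cap('side','d4')
A=a['img'][190:300,190:290];B=b['img'][140:250,225:325]
cv2.imwrite('pics/end.png',cv2.resize(np.hstack([A,B]),None,fx=4,fy=4,interpolation=cv2.INTER_CUBIC))
E
```

```text
(no output)
```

View pics/end.png

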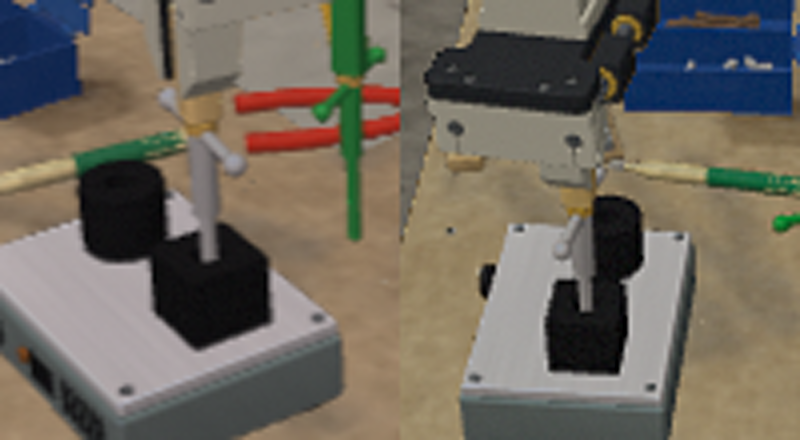

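The key stands upright in the square guard's hole at crop (208,258) and (587,308). It has not slipped in the jaws, and the round guard is untouched.

```bash
python3 -c "
from h import *
s=ctrl.get_state();print(s['time_s'],s['position'],s['ft_force'],s['finger_gap']);print(ctrl.sign_off())"
```

```text
9.6 [0.48349884 0.2718053  0.16036238] [-2.13470844 -1.68303007 14.16717803] 0.01573575370834846
the job is handed in; nothing more can be done
None
```

I lifted the reset key off its hooks, put its tip down the square guard's hole and pressed the button to its stop. I handed the job in at 9.6 s with the key still gripped and the button held down.

- **Press:** contact came at a TCP height of about 0.166 m. The force then rose from about 2.3 N to 3.8 N over the travel. It jumped to a steady 14 N at 0.1604 m, about 6 mm after contact, so I take the button to be fully down. The plunger itself can't be seen, so this rests on force and height.
- **Grip:** the finger gap stayed at about 15.7 mm, and the last picture shows the key upright with no visible slip.
- **Surroundings:** I did not touch the round guard or the green look-alike, and felt no force that would suggest hitting anything else. The last crop covered only the control unit, so I did not look again at every loose item.
- **Disagreements:** my estimates of the hole's position differed by up to about 3 mm (hole clearance is 3.5 mm a side), and I used their middle. At the final press there was a side force of about 2 to 3 N, so the stem may be resting lightly against the hole wall. Just before I closed the jaws the arm was about 4 mm off in y, and I corrected that before they touched the key.

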